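Park the cutlery box in its spring catch

TASK

Park the lidded cutlery box in the spring catch on the clamped wooden board so nobody can knock it off the ledge: set it on the board at the open mouth of the rails, slide it in past the sloped side bolt until you feel it come up against the end stop, and keep it pressed firmly there, against the ejector plunger, until the slow side bolt has crept all the way out behind it; then let go and move clear. Press with steady, moderate force rather than ramming the stop, keep the box upright, and leave the rice bowl and the teaspoon where they are.

Things in the scene. Friction and masses are not known exactly. Their poses are not given: they have to be found in the camera images.
- caddy: Loose closed cutlery box: steel body 110 mm long (its x) x 80 mm wide (its y) x 58 mm tall, a thin wooden lid up to z = 62 mm, and on the lid a wooden handle block 22 mm (x) x 64 mm (y), from z = 62 to 96 mm. About 0.3 kg. Same both ways round (half turn about z). Origin: centre of its underside, z up.
- board: Wooden board 420 x 240 x 18 mm held to the ledge by a blue C-clamp at its far end (x 85 to 182, y about 55, up to 28 mm above the board). Origin: on the ledge under the stop's origin; board top at z = 18 mm, board from x = -300 to +120 mm. The box slides along the board's +x between two rails, its own x along board x.
- mouth (a point): Where the straight rails begin, midway between them on the board's top, 190 mm before the stop's origin (axes as the board's). Aluminium rails 30 mm high and 12 mm thick run from here to the stop, inner faces at y = +44 and -44 mm; towards the robot they flare out to about 125 mm apart, 45 mm before this point.
- stop: Fixed steel bracket, 42 mm high, at the rails' end. A stiff slide on it carries two stop pads, the ejector and the side bolt. The pad faces stand s = 0 to 16 mm beyond (+x of) this origin; s differs each time and is not measured: feel for it. Origin: on the board's top midway between the rails; axes as the board's. Box pressed home: centre at x = -55 mm + s; let go, about 3 mm less.
- ejector (a joint): Sprung plunger (pin 14 mm across, 28 mm above the board's top) between the pads, pushing the box back out towards the mouth. 0 = fully out (12 mm before the pad faces), 0.012 m = flush with the pads (box home). 4 N at first, 6 N at home.
- bolt (a joint): Side bolt at the -y rail, 8 to 28 mm above the board's top. 0 = fully out (nose 14 mm into the channel), 0.014 m = pushed clear. A slope facing the mouth (from 164 mm before the pad faces) lets a box sliding in push it back; its flat face, 113 mm before the pads, blocks the way out. Weak spring (1.5 N), heavily damped: once the box's tail has passed it creeps out in 2 to 3 s; push past it slowly.
- bowl: White ceramic rice bowl, 120 mm across and 60 mm high, loose bystander. Origin: centre of its underside.
- teaspoon: Steel teaspoon 140 mm long, loose bystander lying flat along its x. Origin: centre of its underside.
Things that resemble listed ones, but are neither listed nor needed, are in the scene too. What is shaped like the caddy but green or turquoise is not meant.

How it is judged:
On the way, in this order (a step that is already met when the one before it is completed fails the run):
1. the box, standing on the board between the rails, has pushed the side bolt back (value of joint bolt above 0.004 m and x of caddy in the frame of stop between -0.19 and -0.062 m and z of caddy in the frame of stop below 0.012 m), for 0.1 s.
2. the box is kept pressed against the end stop with more than 9 N in all (6 N of it is the ejector, pushed in to within 1.5 mm of flush) while the side bolt is out to within 3 mm (contact force between caddy and stop above 9 N and value of joint ejector above 0.0105 m and value of joint bolt below 0.003 m), for 0.2 s.
At the end, for the whole second after the job is handed in: The box rests flat on the board (within 4 mm and 0.06 rad), in line with the rails (0.08 rad), its centre 37 to 60.5 mm before the stop origin, at rest, with the side bolt out to within 3 mm behind it (x of caddy in the frame of stop between -0.0605 and -0.037 m and z of caddy in the frame of stop below 0.004 m and angle between caddy's own z axis and vertical below 0.06 rad and angle between the x axis of caddy and the x axis of stop, either way round below 0.08 rad and value of joint bolt below 0.003 m and linear speed of caddy below 0.01 m/s); the robot touches nothing.
It fails at once if the box is rammed or forced against the stop or the plungers it carries (more than 40 N) (contact force between caddy and stop above 40 N).
It fails at once if the box is tipped by more than 0.5 rad (angle between caddy's own z axis and vertical above 0.5 rad).
It fails at once if the rice bowl is shifted by more than 20 mm (distance of bowl from where it was at the start of the episode above 0.02 m).
It fails at once if the teaspoon is shifted by more than 20 mm (distance of teaspoon from where it was at the start of the episode above 0.02 m).
It also fails if it takes over 59 s, if anything falls off the work surface, if the arm or the gripper's body presses on something with over 40 N, if the wrist force passes 120 N, or if a joint passes its speed limit or range.

ROBOT

A 6-joint arm with a two-finger parallel gripper is mounted at the origin on the work surface. World frame = base frame: x ahead of the robot, y to its left, z up, the work surface at z = 0. Lengths are in m, angles in rad, forces in N, time in s.
With the tool pointing down it reaches from about 0.35 to 1 m from the base axis. Payload 7.1 kg.
Tool frame: the origin (TCP) lies at the very end of the fingers, on their centre line; the grasp point (between the pads) lies 19 mm behind it (ctrl.grasp_offset is the distance from the TCP to the grasp point, in m); z points along the fingers, x is the direction in which the jaws open and shut, and the axes are right-handed (so a half turn about z gives the same grasp; the last joint's range is limited). The gripper opens to 85 mm and grips with 20 to 120 N. Pads are 22 mm wide; open, the fingers measure 114 mm over their backs; the gripper's body (76 mm by 85 mm) begins 54 mm behind the grasp point. The pads swing forward as they close: fully open they stand 13 mm farther back than shut.
Start: joints at [-1.367, 0.423, 1.63, -0, 1.089, -0.019], TCP at [0.138, -0.61, 0.196] pointing down, gripper open.
Joint ranges: [-3, 3], [-0.9, 2.11], [0.09, 2.58], [-1.31, 4.45], [0.11, 2.69], [-2.54, 2.54]. Speed limits (rad/s): [2.39, 2.39, 3.01, 3.14, 3.14, 3.14].

INTERFACE

Orientations are given as [roll, pitch, yaw] about the fixed x, y, z axes, in that order (R = Rz(yaw) Ry(pitch) Rx(roll)).
In Python, from plant import ctrl, vision, close_job gives the robot as it stands. The module is installed in compiled form; this text tells all that it offers.
- The arm moves only by the shell command python3 -m crank 'ROWS' [FORCE]. ROWS is JSON, a list of rows, each a list of 3 entries, a list of its own where there are three numbers: the shift along the world's x, y, z in mm, then the turn, a rotation vector about the world's x, y, z in rad, then the finger opening in mm, from 0 to 85.4. In form: [[[x, y, z], [ax, ay, az], gripper], ...]. A call has 1 to 5 rows; each row shifts and turns the commanded pose from where the row before left it; what a row does not reach is not made up. A row lasts 1/8 s, in which the tool goes at most 62.5 mm and 10.7 degrees, less where a joint would pass 70% of its speed; a pose out of reach is approached as far as the arm can. A call with a gripper value outside its range is refused whole. The fingers move at their own pace and stop on an object; FORCE is the grip in N (left out, the last holds). Time passes only in rows, so rows that do not move let the fingers close. It gives the time, the measured TCP pose, the force and the opening at its end, in the units of the state.
- ctrl.observe(): the state, without advancing time (a new reading comes with each control period).
- vision.get_image(name): name is "scene" or "top" or "wrist"; returns (picture, depth): 480x640x3 uint8, red, green, blue; 480x640 float32, m along the optical axis (not along the pixel's ray), 0 where there is no reading.
- vision.calibration(name): a dict with "fx", "fy", "cx", "cy" (pixels), "k1" (the pictures are not rectified: a ray, as slopes to the right and down, at radius r is drawn at 1 + k1 r^2 times it, then the intrinsics apply), "eye" and "attitude" of the camera in the world. Camera axes: x right, y down, z forward; pixel columns grow to the right and rows downward; lengths in m; the calibration is good to about 2 mm. A picture is of the moment at which its call begins: read the wrist's pose just before it. calibration takes no time and is no camera call; for the wrist camera it gives the pose at the moment of the call.
- close_job(): hands the job in, once; it reports no verdict.
The state is a dict: "time": time; "q": joint angles; "dq": joint speeds; "effort": joint torques, N m; "eef_pos": TCP position; "tcp_rot": TCP orientation; "ft_force": force on the tool from outside, world axes, zero at the start; "ft_torque": the same for the moment, N m; "gripper_width": finger opening in m.
Only numpy, scipy, OpenCV 4.12 (cv2) and the standard library are available. Lean on these libraries where they do the work, as an engineer would, in place of code of your own. Each camera call takes 0.05 s, during which the arm holds its last target. There are 200 camera calls.

## Working session

There is one attempt and no reset: what is moved stays moved. The work goes in short steps, Python scripts to look and compute and a shell command to move; the robot and the scene stay as the last step left them, time stands still between calls to the robot, and variables do not carry over. Pictures are saved under pics/ and viewed, about 8 in all and at most 12, crops included, and the job is handed in when it is done.

```bash
mkdir -p pics
cat > h.py <<'E'
import numpy as np, cv2
from plant import ctrl, vision
from scipy.spatial.transform import Rotation as R
def calib(n):
    c=vision.calibration(n); a=np.array(c["attitude"],float)
    M=a if a.shape==(3,3) else R.from_euler('xyz',a).as_matrix()
    return c,M
def ray(c,u,v):
    K=np.array([[c["fx"],0,c["cx"]],[0,c["fy"],c["cy"]],[0,0,1]])
    p=cv2.undistortPoints(np.array([[[u,v]]],float),K,np.array([c["k1"],0,0,0.]))[0,0]
    return np.array([p[0],p[1],1.])
def pt(n,cm,d,u,v):
    c,M=cm; w=d[max(0,v-1):v+2,max(0,u-1):u+2]; z=np.median(w[w>0]) if (w>0).any() else 0
    return np.array(c["eye"])+M@(ray(c,u,v)*z)
def ptz(cm,u,v,z):
    c,M=cm; r=M@ray(c,u,v); e=np.array(c["eye"]); return e+r*(z-e[2])/r[2]
def snap(n,f):
    cm=calib(n); im,d=vision.get_image(n)
    cv2.imwrite('pics/'+f+'.png',im[:,:,::-1]); np.savez('pics/'+f+'.npz',im=im,d=d,e=np.array(cm[0]["eye"]),M=cm[1]); return im,d,cm
E
python3 - <<'E'
from h import *
print(vision.calibration("top")); print(ctrl.observe(), ctrl.grasp_offset)
snap("top","top0"); snap("scene","scene0")
E
```

```text
{'fx': 607.0065226544467, 'fy': 607.0065226544467, 'cx': 308.79798018595216, 'cy': 243.4547614338685, 'k1': -0.10671763657372156, 'eye': array([ 0.41561671, -0.06806402,  1.41138145]), 'attitude': array([-3.08055814,  0.00775028, -1.55518399])}
{'time': 0.0, 'q': array([-1.36698364e+00,  4.23846866e-01,  1.63069775e+00, -3.48180907e-05,
        1.08856436e+00, -1.90245970e-02]), 'dq': array([ 2.37434096e-03, -4.41234792e-05, -9.16057697e-04,  4.76031855e-04,
       -3.15395602e-04,  4.29504163e-04]), 'effort': array([-2.88262469e-03, -5.57398045e+01, -2.81749374e+01, -7.19664831e-05,
        7.22210316e-03,  4.48297408e-05]), 'eef_pos': array([ 0.13800313, -0.60896412,  0.19513891]), 'tcp_rot': array([ 3.14159068e+00,  1.51663863e-03, -1.34794288e+00]), 'ft_force': array([-0.64807874,  0.55053404, -0.41948809]), 'ft_torque': array([ 0.06214152, -0.01640316, -0.00166348]), 'gripper_width': 0.08534674441096053} 0.0187
```

View pics/top0.png

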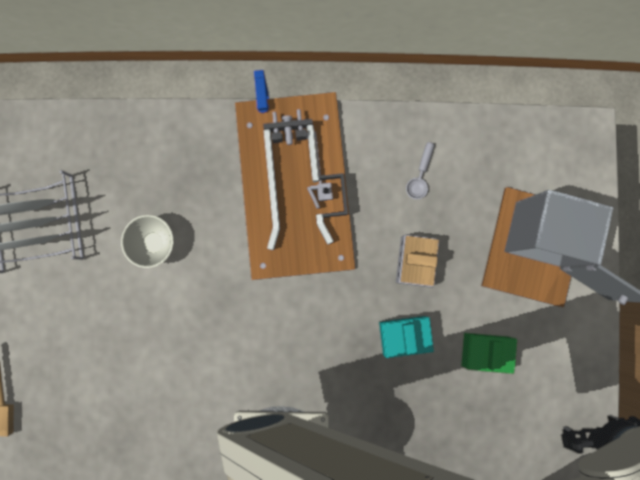

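View pics/scene0.png

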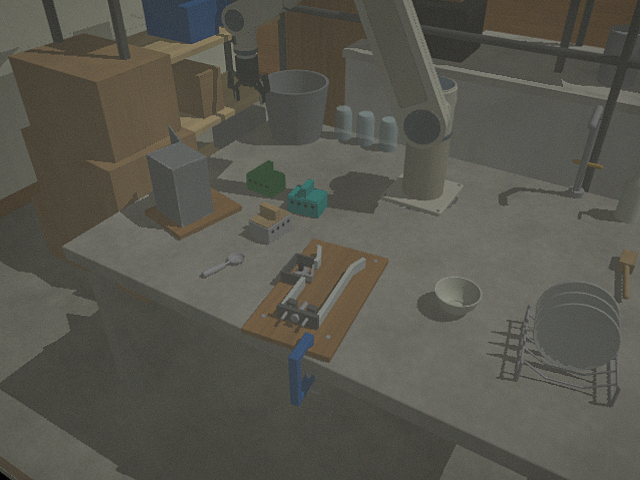

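Run:
```python
import cv2,numpy as np
im=cv2.imread('pics/top0.png')
a=cv2.resize(im[80:290,225:365],None,fx=2.85,fy=2.85,interpolation=cv2.INTER_CUBIC)
b=cv2.resize(im[225:295,385:455],None,fx=5.6,fy=5.6,interpolation=cv2.INTER_CUBIC)
c=np.zeros((600,800,3),np.uint8); c[:a.shape[0],:a.shape[1]]=a[:600]; c[:b.shape[0],402:402+b.shape[1]]=b
cv2.imwrite('pics/crop0.png',c)
```

```text
(no output)
```

View pics/crop0.png

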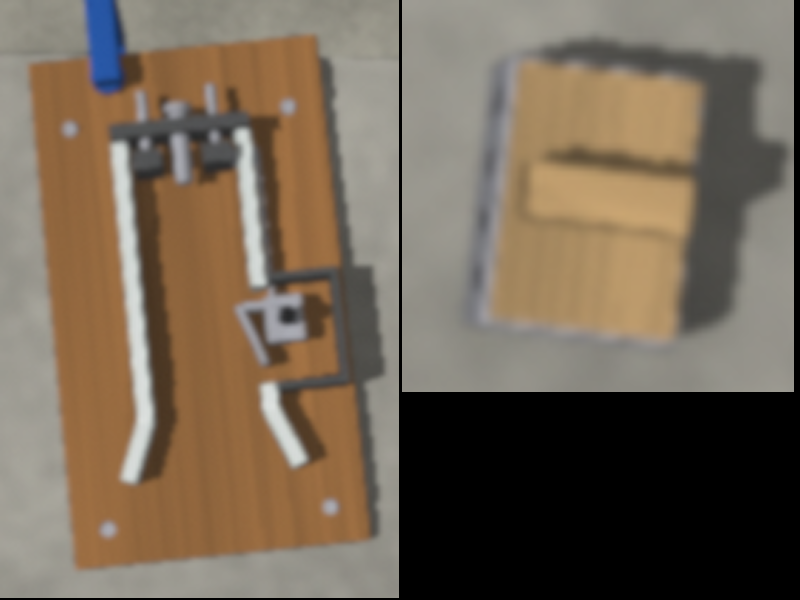

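The wooden-lidded, steel-bodied box at (420,260) is the caddy; the lookalikes are turquoise (406,337) and green (489,353). The crop shows the board with its mouth at the bottom (near the robot), and the bolt at (320,192) on the right, the -y side.

Run:
```python
from h import *
cm=calib("top"); d=np.load('pics/top0.npz')['d']
A=lambda u,v:(225+u/2.857*1.0024,80+v/2.85)
B=lambda u,v:(385+(u-402)/5.6,225+v/5.6)
def P(n,pts,f,z):
    q=np.array([ptz(cm,*f(*p),z) for p in pts])[:,:2]; print(n,(q*1000).round(1).tolist()); return q
ang=lambda a,b:np.degrees(np.arctan2(*(b-a)[::-1]))
b=P('board TL TR BR BL',[(30,65),(316,37),(370,537),(77,568)],A,.018)
print('sizes',[np.linalg.norm(b[i]-b[(i+1)%4]).round(4) for i in range(4)],'yaw',ang(b[3],b[0]),ang(b[2],b[1]),ang(b[1],b[0])-90,ang(b[2],b[3])-90)
c=b.mean(0);print('board centre',c)
r=P('rail inner L near,far; R near, far',[(153,418),(130,143),(262,385),(235,130)],A,.048)
print('yaw',ang(r[0],r[1]),ang(r[2],r[3]))
l=P('lid TL TR BR BL',[(517,60),(703,80),(680,338),(490,322)],B,.062)
print([np.linalg.norm(l[i]-l[(i+1)%4]).round(4) for i in range(4)],l.mean(0),ang(l[3],l[0]),ang(l[2],l[1]),ang(l[1],l[0])-90,ang(l[2],l[3])-90)
h=P('handle',[(530,163),(694,180),(690,235),(527,217)],B,.096)
print(h.mean(0),ang(h[1],h[0])-90,ang(h[2],h[3])-90)
for p in [(180,400),(180,520),(60,200)]:
    u,v=A(*p);print('board z',pt('top',cm,d,int(u),int(v)))
for p in [(610,195),(600,110)]:
    u,v=B(*p);print('box z',pt('top',cm,d,int(u),int(v)))
# depth segmentation of box
```

```text
board TL TR BR BL [[829.5, 121.6], [855.9, -114.0], [444.8, -162.4], [416.2, 73.1]]
sizes [np.float64(0.2371), np.float64(0.4139), np.float64(0.2373), np.float64(0.4161)] yaw 6.68841721773941 6.711484708270657 6.39914827926259 6.930638073705566
board centre [ 0.63658421 -0.0204231 ]
rail inner L near,far; R near, far [[535.7, 12.3], [757.0, 35.2], [563.2, -73.5], [768.7, -48.9]]
yaw 5.896780506308252 6.836094958254754
lid TL TR BR BL [[518.5, -272.0], [511.6, -346.7], [408.7, -337.8], [414.1, -261.9]]
[np.float64(0.075), np.float64(0.1033), np.float64(0.0761), np.float64(0.1049)] [ 0.46323143 -0.30460377] -5.499754194358659 -4.891679225920824 -5.236876496053796 -4.034247601162164
handle [[475.9, -272.1], [470.2, -336.2], [448.9, -334.7], [454.9, -271.1]]
[ 0.46248653 -0.30355845] -5.06213442246721 -5.468778409272744
board z [ 0.55390697 -0.0071893   0.01952439]
board z [ 0.45720857 -0.00882877  0.01772643]
board z [0.71699004 0.09407027 0.01673647]
box z [ 0.46580796 -0.30349992  0.09372075]
box z [ 0.50054195 -0.30478718  0.06046489]
```

```bash
python3 -m crank '[[[32.5,30.5,0],[0,0,0.126],85],[[32.5,30.5,0],[0,0,0.126],85],[[32.5,30.5,0],[0,0,0.126],85],[[32.5,30.5,0],[0,0,0.126],85],[[32.5,30.5,0],[0,0,0.126],85]]' 40; python3 -m crank '[[[32.5,30.5,0],[0,0,0.126],85],[[32.5,30.5,0],[0,0,0.126],85],[[32.5,30.5,0],[0,0,0.126],85],[[32.5,30.5,0],[0,0,0.126],85],[[32.5,30.5,0],[0,0,0.126],85]]'
python3 -m crank '[[[0,0,0],[0,0,0],85],[[0,0,0],[0,0,0],85]]'
python3 - <<'E'
from h import *
im,d,cm=snap("wrist","w1"); print(ctrl.observe()['eef_pos'],ctrl.observe()['tcp_rot'],cm[0]['eye'])
E
```

```text
time: 0.72
eef_pos: [0.3014, -0.4557, 0.1956]
tcp_rot: [-3.141, 0.001, -0.714]
ft_force: [1.2, -1.0, -0.0]
gripper_width: 0.0849
time: 1.35
eef_pos: [0.4639, -0.3033, 0.1957]
tcp_rot: [-3.141, 0.0, -0.084]
ft_force: [0.8, 0.2, -0.0]
gripper_width: 0.0851
time: 1.6
eef_pos: [0.4627, -0.3045, 0.1956]
tcp_rot: [-3.141, 0.001, -0.088]
ft_force: [-1.4, -0.1, -0.5]
gripper_width: 0.0854
[ 0.46237485 -0.30484411  0.19563655] [-3.14143937e+00  8.42886620e-04 -8.92085449e-02] [ 0.46942485 -0.23384428  0.37311707]
```

View pics/w1.png

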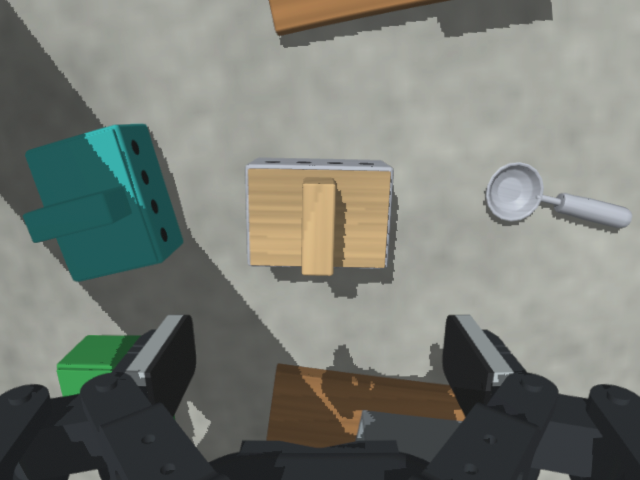

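The wrist view shows the wooden-lidded box's handle top at (302–335, 184–275), centred under the jaws. The teaspoon is well clear to the right and turquoise to the left.

```bash
python3 - <<'E'
from h import *
f=np.load('pics/w1.npz'); c=vision.calibration("wrist"); c['eye']=f['e']; cm=(c,f['M'])
for n,p,z in [('h',[(302,184),(336,184),(334,276),(302,275)],.096),('l',[(248,167),(393,167),(386,267),(249,265)],.062)]:
    q=np.array([ptz(cm,*x,z) for x in p])[:,:2]; print(n,(q*1000).round(1).tolist(),q.mean(0))
    a=lambda s,t:np.degrees(np.arctan2(*(q[t]-q[s])[::-1]))
    print(a(0,1),a(3,2),a(3,0)-90,a(2,1)-90)
E
python3 -m crank '[[[0,0,-30],[0,0,0],85],[[0,0,-30],[0,0,0],85],[[0,0,-30],[0,0,0],85],[[0,0,-20],[0,0,0],85],[[0,0,0],[0,0,0],85]]'
```

```text
h [[455.2, -273.3], [477.1, -275.3], [470.9, -338.4], [449.0, -335.7]] [ 0.46303854 -0.30567129]
-5.005137952161166 -6.915651808756501 -5.620204067088707 -5.611613027256993
l [[415.8, -262.4], [520.0, -271.5], [511.5, -347.4], [406.7, -336.6]] [ 0.4635017  -0.30447662]
-4.997698722797796 -5.8925114175739175 -6.9682419035635945 -6.377972449141069
time: 2.28
eef_pos: [0.4612, -0.3047, 0.0845]
tcp_rot: [-3.14, 0.003, -0.09]
ft_force: [0.1, -0.1, 0.6]
gripper_width: 0.0852
```

```bash
python3 -m crank '[[[1.5,-0.5,-18],[0,0,-0.008],85],[[0,0,0],[0,0,0],85],[[0,0,0],[0,0,0],15],[[0,0,0],[0,0,0],15],[[0,0,0],[0,0,0],15]]' 50;python3 -m crank '[[[0,0,0],[0,0,0],15],[[0,0,0],[0,0,0],15],[[0,0,0],[0,0,0],15],[[0,0,0],[0,0,0],15],[[0,0,0],[0,0,0],15]]' 50
```

```text
time: 2.9
eef_pos: [0.4649, -0.3051, 0.0683]
tcp_rot: [3.141, -0.001, -0.096]
ft_force: [0.1, 0.0, -0.8]
gripper_width: 0.0319
time: 3.52
eef_pos: [0.4646, -0.305, 0.0679]
tcp_rot: [-3.142, 0.0, -0.096]
ft_force: [0.4, -0.5, 0.5]
gripper_width: 0.015
```

Run:
```python
from h import *
snap("wrist","w2")
```

```text
(no output)
```

View pics/w2.png

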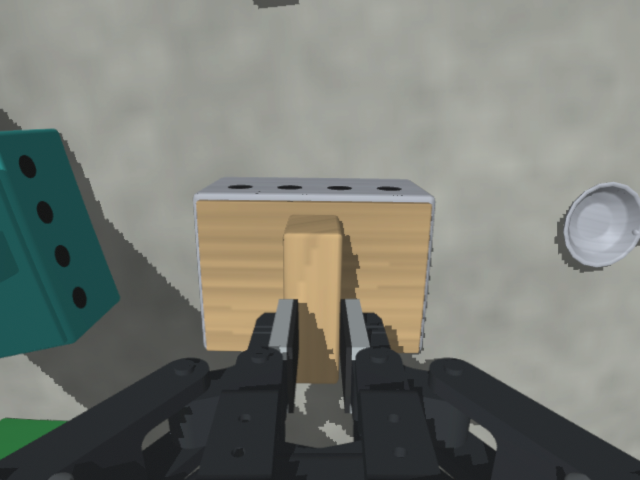

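```bash
python3 -m crank '[[[0,0,0],[0,0,0],5],[[0,0,0],[0,0,0],5],[[0,0,0],[0,0,0],5],[[0,0,0],[0,0,0],5]]' 60; python3 -m crank '[[[0,0,4],[0,0,0],5],[[0,0,4],[0,0,0],5],[[0,0,4],[0,0,0],5],[[0,0,0],[0,0,0],5]]'
```

```text
time: 4.08
eef_pos: [0.4646, -0.305, 0.0679]
tcp_rot: [3.142, -0.0, -0.096]
ft_force: [0.9, 0.3, -0.3]
gripper_width: 0.0046
time: 4.58
eef_pos: [0.4649, -0.3052, 0.0804]
tcp_rot: [3.141, -0.001, -0.096]
ft_force: [0.4, 0.0, 0.4]
gripper_width: 0.0049
```

Run:
```python
from h import *
im,d,cm=snap("wrist","w3"); print(cm[0]['eye'],vision.calibration('wrist')['attitude'])
for p in [(315,240),(315,260),(230,240),(320,360),(285,320),(355,320)]: print(p,im[p[1],p[0]],pt('w',cm,d,*p))
im2,d2,cm2=snap("scene","scene1"); 
cv2.imwrite('pics/s1c.png',cv2.resize(im2[140:280,200:360,::-1],None,fx=4,fy=4,interpolation=cv2.INTER_CUBIC))
a=cv2.imread('pics/w3.png');b=cv2.imread('pics/s1c.png')
c=np.zeros((600,800,3),np.uint8);c[:300,:400]=cv2.resize(a,(400,300));c[:300,400:]=cv2.resize(b,(400,300));cv2.imwrite('pics/m3.png',c[:300])
```

```text
[ 0.4719233  -0.23452878  0.25792933] [ 2.85576461e+00 -1.61094457e-03 -9.49478274e-02]
(315, 240) [199 169 123] [ 0.46642097 -0.28017957  0.0955328 ]
(315, 260) [200 171 124] [ 0.46562134 -0.2883722   0.09569697]
(230, 240) [176 149 109] [ 0.42489211 -0.28585772  0.06154387]
(320, 360) [99 86 65] [ 0.46332452 -0.33394281  0.0954902 ]
(285, 320) [42 45 48] [ 0.45475893 -0.29804458  0.12733451]
(355, 320) [41 45 48] [ 0.47816201 -0.30043402  0.12706373]
```

View pics/m3.png

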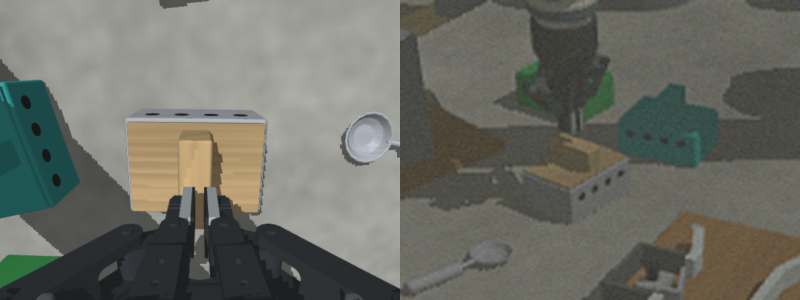

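Run:
```python
from h import *
f=np.load('pics/w3.npz'); c=vision.calibration("wrist"); cm=(c,f['M']); d=f['d']
for v in range(285,350,8):
    print(v,[(u,(pt('w',cm,d,u,v)*1000).round().astype(int).tolist()) for u in (296,302,308,330,336,342)])
print(c['eye'],ctrl.observe()['eef_pos'],ctrl.observe()['q'])
```

```text
285 [(296, [457, -298, 95]), (302, [459, -298, 95]), (308, [462, -299, 96]), (330, [470, -300, 95]), (336, [473, -300, 95]), (342, [476, -314, 61])]
293 [(296, [456, -302, 95]), (302, [459, -302, 95]), (308, [461, -302, 95]), (330, [470, -303, 95]), (336, [473, -303, 95]), (342, [476, -318, 61])]
301 [(296, [458, -294, 121]), (302, [461, -294, 121]), (308, [463, -295, 120]), (330, [470, -295, 120]), (336, [472, -296, 120]), (342, [474, -296, 121])]
309 [(296, [459, -294, 127]), (302, [461, -294, 127]), (308, [463, -295, 127]), (330, [470, -295, 127]), (336, [472, -295, 127]), (342, [474, -296, 127])]
317 [(296, [459, -294, 133]), (302, [461, -295, 133]), (308, [463, -295, 133]), (330, [470, -295, 133]), (336, [472, -295, 133]), (342, [474, -296, 133])]
325 [(296, [459, -294, 139]), (302, [461, -294, 139]), (308, [463, -295, 139]), (330, [470, -295, 139]), (336, [472, -295, 139]), (342, [473, -296, 138])]
333 [(296, [460, -294, 144]), (302, [461, -295, 144]), (308, [463, -295, 144]), (330, [470, -295, 144]), (336, [471, -296, 144]), (342, [473, -295, 144])]
341 [(296, [460, -294, 149]), (302, [462, -294, 149]), (308, [463, -294, 149]), (330, [469, -295, 149]), (336, [471, -295, 149]), (342, [473, -295, 149])]
349 [(296, [460, -295, 152]), (302, [462, -295, 152]), (308, [463, -295, 152]), (330, [469, -296, 152]), (336, [471, -296, 152]), (342, [473, -296, 153])]
[ 0.47175698 -0.23441557  0.25753903] [ 0.46465395 -0.30505712  0.08002943] [-6.02362130e-01  4.85253823e-01  1.85850706e+00  6.47064437e-06
  7.97619916e-01 -5.06303533e-01]
```

The depth image puts the real fingertips at z ≈ 0.120, while the reported TCP is 0.080. The fingers therefore end about 39 mm short of the reported TCP, and the grasp closed above the handle. I'll reopen, go lower and recheck.

```bash
python3 -m crank '[[[0,0,0],[0,0,0],70],[[0,0,0],[0,0,0],70],[[0,0,0],[0,0,0],70],[[0,0,0],[0,0,0],70],[[0,0,-15],[0,0,0],70]]' 50; python3 -m crank '[[[-1,0,-15],[0,0,0],70],[[0,0,-12],[0,0,0],70],[[0,0,-6],[0,0,0],70],[[0,0,0],[0,0,0],70],[[0,0,0],[0,0,0],50]]';python3 -m crank '[[[0,0,0],[0,0,0],15],[[0,0,0],[0,0,0],10],[[0,0,0],[0,0,0],10],[[0,0,0],[0,0,0],10],[[0,0,0],[0,0,0],10]]'
python3 - <<'E'
from h import *
im,d,cm=snap("wrist","w4")
for v in range(285,380,8):
    print(v,[(u,(pt('w',cm,d,u,v)*1000).round().astype(int).tolist()) for u in (280,290,296,342,350)])
E
```

```text
time: 5.3
eef_pos: [0.4655, -0.3057, 0.0653]
tcp_rot: [3.14, -0.002, -0.096]
ft_force: [0.2, 0.2, -0.2]
gripper_width: 0.0697
time: 5.92
eef_pos: [0.4639, -0.3052, 0.0322]
tcp_rot: [3.141, -0.001, -0.096]
ft_force: [-0.2, -0.3, -0.2]
gripper_width: 0.0533
time: 6.55
eef_pos: [0.4638, -0.3052, 0.0323]
tcp_rot: [3.141, -0.0, -0.096]
ft_force: [-1.3, -0.1, 5.6]
gripper_width: 0.021
285 [(280, [451, -292, 62]), (290, [459, -279, 96]), (296, [460, -279, 95]), (342, [473, -281, 96]), (350, [476, -281, 95])]
293 [(280, [451, -296, 61]), (290, [458, -282, 96]), (296, [460, -282, 96]), (342, [473, -283, 95]), (350, [475, -283, 95])]
301 [(280, [452, -294, 73]), (290, [458, -284, 96]), (296, [460, -284, 96]), (342, [473, -286, 95]), (350, [475, -286, 96])]
309 [(280, [452, -294, 79]), (290, [458, -287, 96]), (296, [459, -287, 95]), (342, [473, -288, 95]), (350, [475, -288, 96])]
317 [(280, [453, -294, 85]), (290, [457, -289, 95]), (296, [459, -289, 96]), (342, [473, -291, 95]), (350, [475, -291, 96])]
325 [(280, [453, -294, 91]), (290, [457, -292, 96]), (296, [459, -292, 95]), (342, [472, -293, 95]), (350, [475, -294, 95])]
333 [(280, [454, -294, 96]), (290, [457, -294, 95]), (296, [459, -294, 96]), (342, [472, -296, 96]), (350, [475, -296, 95])]
341 [(280, [454, -294, 101]), (290, [456, -297, 96]), (296, [458, -297, 95]), (342, [472, -298, 96]), (350, [474, -299, 95])]
349 [(280, [454, -295, 104]), (290, [456, -300, 95]), (296, [458, -300, 96]), (342, [472, -301, 95]), (350, [474, -302, 95])]
357 [(280, [454, -297, 105]), (290, [456, -302, 96]), (296, [458, -303, 95]), (342, [472, -304, 96]), (350, [474, -304, 96])]
365 [(280, [454, -300, 104]), (290, [455, -305, 95]), (296, [457, -306, 95]), (342, [471, -307, 96]), (350, [474, -307, 95])]
373 [(280, [454, -302, 105]), (290, [455, -308, 96]), (296, [457, -308, 96]), (342, [471, -310, 95]), (350, [474, -310, 95])]
```

```bash
python3 -m crank '[[[0,0,10],[0,0,0],10],[[0,0,20],[0,0,0],10],[[0,0,25],[0,0,0],10],[[0,0,25],[0,0,0],10],[[0,20,0],[0,0,0],10]]' 60; python3 -m crank '[[[3,42,0],[0,0,0.036],10],[[4,42,0],[0,0,0.036],10],[[4,42,0],[0,0,0.036],10],[[4,42,0],[0,0,0.036],10],[[4,42,0],[0,0,0.036],10]]'; python3 -m crank '[[[0,26,0],[0,0,0.033],10],[[0,10,0],[0,0,0],10],[[0,0,0],[0,0,0],10],[[0,0,0],[0,0,0],10],[[0,0,0],[0,0,0],10]]'
python3 - <<'E'
from h import *
im,d,cm=snap("wrist","w5"); t=snap("top","top5")[0]
a=cv2.resize(im[:,:,::-1],(400,300)); b=cv2.resize(t[80:290,215:375,::-1],(400,525),interpolation=cv2.INTER_CUBIC)
c=np.zeros((525,800,3),np.uint8);c[:300,:400]=a;c[:,400:]=b;cv2.imwrite('pics/m5.png',c)
E
```

```text
time: 7.22
eef_pos: [0.465, -0.2861, 0.1138]
tcp_rot: [3.139, -0.004, -0.098]
ft_force: [0.5, 0.5, -3.2]
gripper_width: 0.021
time: 7.85
eef_pos: [0.4811, -0.0726, 0.1109]
tcp_rot: [-3.141, 0.002, 0.085]
ft_force: [1.4, -0.1, -2.6]
gripper_width: 0.021
time: 8.48
eef_pos: [0.4826, -0.0398, 0.1119]
tcp_rot: [3.142, 0.0, 0.116]
ft_force: [0.4, 0.2, -2.3]
gripper_width: 0.0213
```

View pics/m5.png

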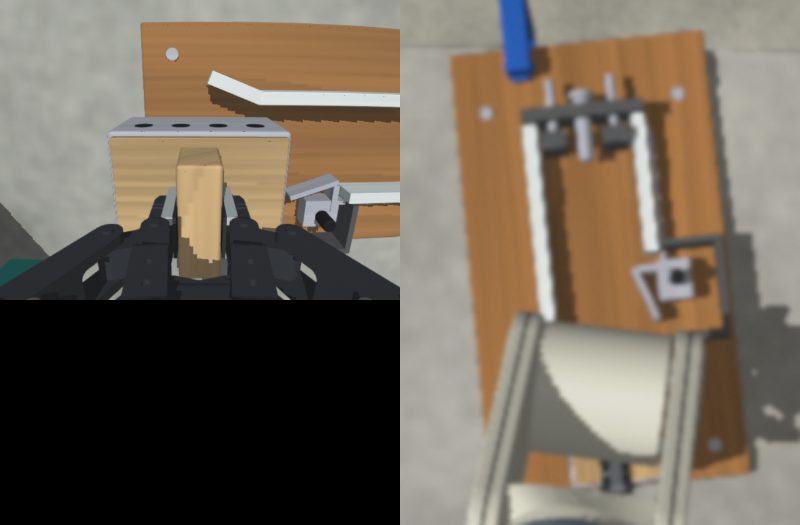

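Run:
```python
from h import *
f=np.load('pics/w5.npz'); c=vision.calibration("wrist"); cm=(c,f['M']); d=f['d']
vv,uu=np.mgrid[0:480,0:640]
K=np.array([[c["fx"],0,c["cx"]],[0,c["fy"],c["cy"]],[0,0,1]])
p=cv2.undistortPoints(np.stack([uu,vv],-1).reshape(-1,1,2).astype(float),K,np.array([c["k1"],0,0,0.]))[:,0]
P=(np.c_[p,np.ones(len(p))]*d.reshape(-1,1))@f['M'].T+f['e']; ok=d.ravel()>0
th=.117; u=P[:,:2]@[np.cos(th),np.sin(th)]; n=P[:,:2]@[-np.sin(th),np.cos(th)]; z=P[:,2]
m=ok&(abs(z-.048)<.004)&(n>-.09)&(u>.535)
for lo in np.arange(.53,.66,.02):
    k=m&(u>lo)&(u<lo+.02)
    if k.sum()>20: print('rail+ u%.2f n'%lo,np.percentile(n[k],[2,98]).round(4),np.median(z[k]).round(4))
m=ok&(abs(z-.048)<.004)&(n<-.12)
for lo in np.arange(.49,.66,.02):
    k=m&(u>lo)&(u<lo+.02)
    if k.sum()>20: print('rail- u%.2f n'%lo,np.percentile(n[k],[2,98]).round(4))
m=ok&(z>.125)&(z<.155)&(uu.ravel()<500)&(vv.ravel()<320); print('lid z',np.percentile(z[m],[5,50,95]))
zl=np.median(z[m])
k=m&(abs(z-zl)<.006)&(n>-.1); print('lid n max',np.percentile(n[k],99.5),'u',np.percentile(u[k],[.5,99.5]))
q=[ptz(cm,a*1.6,b*1.6,zl)[:2] for a,b in [(109,136),(288,136)]];print(q,np.arctan2(*(q[1]-q[0])[::-1]))
e=ctrl.observe()['eef_pos'];print('tcp u,n',e[:2]@[np.cos(th),np.sin(th)],e[:2]@[-np.sin(th),np.cos(th)],vision.calibration('wrist')['eye']-f['e'])
m=ok&(abs(z-.018)<.004)&(u<.52);print('board edge u',np.percentile(u[m],1),'board n',np.percentile(n[m],99.5))
```

```text
rail+ u0.53 n [-0.0512 -0.0396] 0.0476
rail+ u0.55 n [-0.0511 -0.0395] 0.0476
rail+ u0.57 n [-0.0509 -0.0395] 0.0476
rail+ u0.59 n [-0.0511 -0.0394] 0.0476
rail+ u0.61 n [-0.0512 -0.0392] 0.0476
rail+ u0.63 n [-0.0511 -0.0391] 0.0477
rail+ u0.65 n [-0.0511 -0.0392] 0.0476
rail- u0.55 n [-0.1465 -0.141 ]
rail- u0.57 n [-0.1768 -0.1353]
rail- u0.59 n [-0.1771 -0.1287]
rail- u0.61 n [-0.2039 -0.1269]
rail- u0.63 n [-0.2055 -0.1391]
rail- u0.65 n [-0.1504 -0.139 ]
lid z [0.13382338 0.14087921 0.14218862]
lid n max -0.05697348363187118 u [0.42151443 0.52881959]
[array([ 0.42740256, -0.00864053]), array([0.52922182, 0.0032636 ])] 0.11638591496296978
tcp u,n 0.47470127138651985 -0.09575216220574646 [1.00133806e-05 1.17039841e-04 4.98648150e-05]
board edge u 0.25085787984402763 board n 0.02384739861306452
```

```bash
python3 -m crank '[[[0,0,-15],[0,0,0],10],[[0,0,-15],[0,0,0],10],[[0,0,-15],[0,0,0],10],[[0,0,-9],[0,0,0],10],[[0,0,0],[0,0,0],10]]'; python3 -m crank '[[[0,0,-2],[0,0,0],10],[[0,0,-2],[0,0,0],10],[[0,0,0],[0,0,0],10]]'; python3 -m crank '[[[0,0,-1],[0,0,0],10],[[0,0,-1],[0,0,0],10],[[0,0,0],[0,0,0],10]]'
```

```text
time: 9.2
eef_pos: [0.4819, -0.0389, 0.0569]
tcp_rot: [-3.141, 0.002, 0.117]
ft_force: [0.2, 0.2, -2.3]
gripper_width: 0.0212
time: 9.57
eef_pos: [0.4827, -0.039, 0.0541]
tcp_rot: [3.142, -0.0, 0.117]
ft_force: [0.1, 0.0, -2.5]
gripper_width: 0.0209
time: 9.95
eef_pos: [0.4826, -0.039, 0.0519]
tcp_rot: [-3.142, 0.0, 0.117]
ft_force: [0.3, 0.2, -3.1]
gripper_width: 0.021
```

```bash
python3 -m crank '[[[0,0,-1],[0,0,0],10],[[0,0,0],[0,0,0],10],[[0,0,0],[0,0,0],10]]'; python3 -m crank '[[[0,0,-1],[0,0,0],10],[[0,0,0],[0,0,0],10],[[0,0,0],[0,0,0],10]]'
```

```text
time: 10.32
eef_pos: [0.4826, -0.039, 0.0509]
tcp_rot: [-3.142, 0.0, 0.117]
ft_force: [0.5, 0.3, -2.9]
gripper_width: 0.0209
time: 10.7
eef_pos: [0.4826, -0.039, 0.0504]
tcp_rot: [3.142, -0.0, 0.117]
ft_force: [-1.9, 0.7, 6.0]
gripper_width: 0.021
```

```bash
python3 -m crank '[[[5,0.6,0],[0,0,0],10],[[5,0.6,0],[0,0,0],10],[[5,0.6,0],[0,0,0],10],[[5,0.6,0],[0,0,0],10],[[5,0.6,0],[0,0,0],10]]'; python3 -m crank '[[[4,0.45,0],[0,0,0],10],[[4,0.45,0],[0,0,0],10],[[4,0.45,0],[0,0,0],10],[[4,0.45,0],[0,0,0],10],[[4,0.45,0],[0,0,0],10]]'
```

```text
time: 11.32
eef_pos: [0.5063, -0.0363, 0.0505]
tcp_rot: [-3.142, 0.003, 0.117]
ft_force: [-19.4, -6.1, 32.8]
gripper_width: 0.0212
time: 11.95
eef_pos: [0.5233, -0.034, 0.0508]
tcp_rot: [-3.141, 0.009, 0.118]
ft_force: [-20.5, -3.0, 30.4]
gripper_width: 0.0212
```

Vertical load has risen to about 30 N, so I'll ease the downward push.

```bash
python3 -m crank '[[[0,0,0.7],[0,0,0],10],[[0,0,0.7],[0,0,0],10],[[0,0,0],[0,0,0],10]]'
python3 - <<'E'
from h import *
print(ctrl.observe())
im,d,cm=snap("wrist","w6")
E
```

```text
time: 12.32
eef_pos: [0.5279, -0.0337, 0.051]
tcp_rot: [-3.142, 0.0, 0.117]
ft_force: [-1.0, -0.4, -3.6]
gripper_width: 0.0211
{'time': 12.325, 'q': array([-8.62559970e-02,  5.03332573e-01,  1.92845604e+00,  5.75792136e-05,
        7.09904678e-01, -2.03441758e-01]), 'dq': array([ 0.00046378,  0.00099173,  0.00266712, -0.00017163,  0.00218184,
       -0.00054512]), 'effort': array([-1.07362706e-02, -5.23104429e+01, -1.91541159e+01,  3.41598106e-04,
        4.71075018e-04, -2.49231744e-05]), 'eef_pos': array([ 0.52785554, -0.03368688,  0.05096712]), 'tcp_rot': array([-3.14153557e+00,  9.09778247e-05,  1.17142092e-01]), 'ft_force': array([-0.97652556, -0.35371836, -3.57528903]), 'ft_torque': array([ 0.05425611, -0.00883948,  0.01458436]), 'gripper_width': 0.021066983395969612}
```

View pics/w6.png

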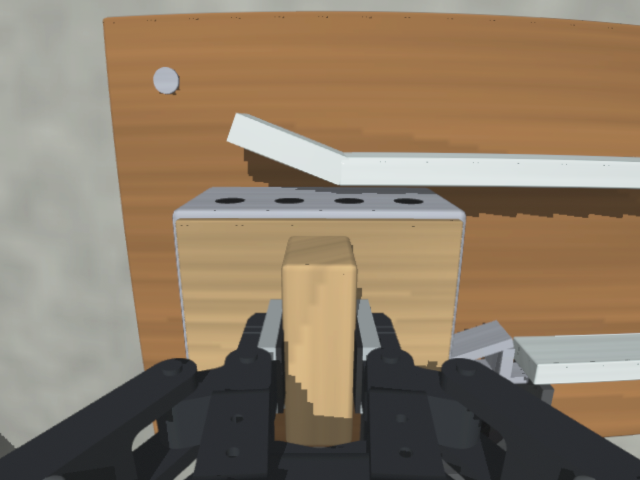

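Eased off, the box is just carried, in line in the straight rails with its front at the bolt's slope (450,345). Sliding on slowly.

```bash
python3 -m crank '[[[4,0.47,0],[0,0,0],10],[[4,0.47,0],[0,0,0],10],[[4,0.47,0],[0,0,0],10],[[4,0.47,0],[0,0,0],10],[[4,0.47,0],[0,0,0],10]]'; python3 -m crank '[[[4,0.47,0],[0,0,0],10],[[4,0.47,0],[0,0,0],10],[[4,0.47,0],[0,0,0],10],[[4,0.47,0],[0,0,0],10],[[4,0.47,0],[0,0,0],10]]'
```

```text
time: 13.0
eef_pos: [0.5461, -0.031, 0.0508]
tcp_rot: [-3.141, 0.003, 0.117]
ft_force: [-6.0, 2.2, 0.3]
gripper_width: 0.0213
time: 13.62
eef_pos: [0.5654, -0.0285, 0.0509]
tcp_rot: [-3.14, 0.005, 0.117]
ft_force: [-8.6, 2.7, 1.4]
gripper_width: 0.0209
```

```bash
for i in 1; do python3 -m crank '[[[4,0.47,0],[0,0,0],10],[[4,0.47,0],[0,0,0],10],[[4,0.47,0],[0,0,0],10],[[4,0.47,0],[0,0,0],10],[[4,0.47,0],[0,0,0],10]]'; done; python3 -m crank '[[[5,0.59,0],[0,0,0],10],[[5,0.59,0],[0,0,0],10],[[5,0.59,0],[0,0,0],10],[[5,0.59,0],[0,0,0],10],[[5,0.59,0],[0,0,0],10]]'
```

```text
time: 14.25
eef_pos: [0.5882, -0.0268, 0.0514]
tcp_rot: [3.141, -0.0, 0.117]
ft_force: [-1.0, 2.3, -3.2]
gripper_width: 0.0212
time: 14.88
eef_pos: [0.613, -0.0237, 0.0513]
tcp_rot: [-3.142, 0.0, 0.117]
ft_force: [-0.8, 1.5, -2.9]
gripper_width: 0.0208
```

```bash
python3 -m crank '[[[4,0.47,0],[0,0,0],10],[[4,0.47,0],[0,0,0],10],[[4,0.47,0],[0,0,0],10],[[4,0.47,0],[0,0,0],10],[[4,0.47,0],[0,0,0],10]]'
```

```text
time: 15.5
eef_pos: [0.6329, -0.0214, 0.0513]
tcp_rot: [-3.142, 0.0, 0.117]
ft_force: [-1.0, 0.9, -1.8]
gripper_width: 0.0208
```

```bash
python3 -m crank '[[[4,0.47,0],[0,0,0],10],[[4,0.47,0],[0,0,0],10],[[4,0.47,0],[0,0,0],10],[[4,0.47,0],[0,0,0],10],[[0,0,0],[0,0,0],10]]'; python3 -m crank '[[[2.5,0.3,0],[0,0,0],10],[[2.5,0.3,0],[0,0,0],10],[[2.5,0.3,0],[0,0,0],10],[[0,0,0],[0,0,0],10]]'
```

```text
time: 16.12
eef_pos: [0.6494, -0.0195, 0.0514]
tcp_rot: [3.141, -0.001, 0.117]
ft_force: [0.3, 1.2, -3.5]
gripper_width: 0.0212
time: 16.62
eef_pos: [0.6565, -0.0186, 0.0514]
tcp_rot: [3.142, -0.0, 0.117]
ft_force: [0.4, 2.3, -3.6]
gripper_width: 0.021
```

```bash
python3 -m crank '[[[2,0.24,0],[0,0,0],10],[[2,0.24,0],[0,0,0],10],[[0,0,0],[0,0,0],10]]'; python3 -m crank '[[[2,0.24,0],[0,0,0],10],[[2,0.24,0],[0,0,0],10],[[0,0,0],[0,0,0],10]]'
```

```text
time: 17.0
eef_pos: [0.6604, -0.0181, 0.0513]
tcp_rot: [3.142, -0.0, 0.117]
ft_force: [-0.3, 1.0, -2.8]
gripper_width: 0.021
time: 17.38
eef_pos: [0.6645, -0.0177, 0.0514]
tcp_rot: [3.142, -0.0, 0.117]
ft_force: [-0.7, 1.6, -3.3]
gripper_width: 0.0211
```

```bash
python3 -m crank '[[[2,0.24,0],[0,0,0],10],[[1,0.12,0],[0,0,0],10],[[0,0,0],[0,0,0],10]]'
```

```text
time: 17.75
eef_pos: [0.6673, -0.0173, 0.0514]
tcp_rot: [3.142, -0.0, 0.117]
ft_force: [-1.3, 1.0, -2.6]
gripper_width: 0.0211
```

```bash
python3 -m crank '[[[2,0.24,0],[0,0,0],10],[[1,0.12,0],[0,0,0],10],[[0,0,0],[0,0,0],10]]'; python3 -m crank '[[[2,0.24,0],[0,0,0],10],[[1,0.12,0],[0,0,0],10],[[0,0,0],[0,0,0],10]]'
```

```text
time: 18.12
eef_pos: [0.6694, -0.017, 0.0512]
tcp_rot: [-3.141, 0.002, 0.117]
ft_force: [-4.5, 1.1, -0.2]
gripper_width: 0.0214
time: 18.5
eef_pos: [0.6722, -0.0167, 0.0511]
tcp_rot: [-3.141, 0.002, 0.117]
ft_force: [-4.4, 1.3, -0.4]
gripper_width: 0.0209
```

```bash
python3 -m crank '[[[2,0.24,0],[0,0,0],10],[[1,0.12,0],[0,0,0],10],[[0,0,0],[0,0,0],10]]'
```

```text
time: 18.88
eef_pos: [0.675, -0.0163, 0.051]
tcp_rot: [-3.141, 0.002, 0.117]
ft_force: [-5.9, 0.9, -0.9]
gripper_width: 0.0209
```

```bash
python3 -m crank '[[[2,0.24,0],[0,0,0],10],[[1,0.12,0],[0,0,0],10],[[0,0,0],[0,0,0],10]]'
```

```text
time: 19.25
eef_pos: [0.678, -0.0161, 0.051]
tcp_rot: [3.142, 0.002, 0.118]
ft_force: [-5.1, -0.5, 0.0]
gripper_width: 0.0208
```

```bash
python3 -m crank '[[[1,0.12,0],[0,0,0],10],[[0.5,0.06,0],[0,0,0],10],[[0,0,0],[0,0,0],10]]'
```

```text
time: 19.62
eef_pos: [0.6794, -0.0159, 0.051]
tcp_rot: [3.142, 0.003, 0.117]
ft_force: [-5.8, 0.1, 0.0]
gripper_width: 0.0208
```

```bash
python3 -m crank '[[[1,0.12,0],[0,0,0],10],[[0,0,0],[0,0,0],10]]'
```

```text
time: 19.88
eef_pos: [0.6803, -0.0158, 0.051]
tcp_rot: [3.142, 0.003, 0.117]
ft_force: [-5.6, -0.6, -0.3]
gripper_width: 0.0207
```

```bash
python3 -m crank '[[[1,0.12,0],[0,0,0],10],[[0,0,0],[0,0,0],10]]'
```

```text
time: 20.12
eef_pos: [0.6812, -0.0157, 0.051]
tcp_rot: [3.142, 0.003, 0.117]
ft_force: [-6.2, -0.6, 0.1]
gripper_width: 0.0208
```

```bash
python3 -m crank '[[[0.7,0.08,0],[0,0,0],10],[[0,0,0],[0,0,0],10]]'
```

```text
time: 20.38
eef_pos: [0.6813, -0.0157, 0.051]
tcp_rot: [3.142, 0.004, 0.118]
ft_force: [-9.8, -0.3, 1.9]
gripper_width: 0.021
```

Stop felt: the force rises while the position stays put. I'll add steady pressure to about 20 N.

```bash
python3 -m crank '[[[0.7,0.08,0],[0,0,0],10],[[0.3,0.04,0],[0,0,0],10],[[0,0,0],[0,0,0],10],[[0,0,0],[0,0,0],10]]'
```

```text
time: 20.88
eef_pos: [0.6813, -0.0158, 0.051]
tcp_rot: [3.142, 0.006, 0.118]
ft_force: [-10.9, -1.1, 4.4]
gripper_width: 0.021
```

```bash
python3 -m crank '[[[1,0.12,0.1],[0,0,0],10],[[1,0.12,0],[0,0,0],10],[[0,0,0],[0,0,0],10]]'
```

```text
time: 21.25
eef_pos: [0.6814, -0.0158, 0.0511]
tcp_rot: [-3.141, 0.01, 0.118]
ft_force: [-18.7, -2.6, 9.7]
gripper_width: 0.0214
```

```bash
python3 -m crank '[[[0.7,0.08,0.1],[0,0,0],10],[[0,0,0],[0,0,0],10],[[0,0,0],[0,0,0],10]]'
```

```text
time: 21.62
eef_pos: [0.6814, -0.0158, 0.0512]
tcp_rot: [-3.141, 0.011, 0.118]
ft_force: [-20.3, -2.2, 11.7]
gripper_width: 0.021
```

```bash
H='[0,0,0]'; for i in 1 2 3 4 5 6 7; do python3 -m crank '[[[0,0,0],[0,0,0],10],[[0,0,0],[0,0,0],10],[[0,0,0],[0,0,0],10],[[0,0,0],[0,0,0],10],[[0,0,0],[0,0,0],10]]' | grep -E 'time|eef|force'; done
python3 - <<'E'
from h import *
im,d,cm=snap("wrist","w7"); t=snap("top","top7")[0]
a=cv2.resize(im[:,:,::-1],(400,300)); b=cv2.resize(t[100:240,245:365,::-1],(400,467),interpolation=cv2.INTER_CUBIC)
c=np.zeros((467,800,3),np.uint8);c[:300,:400]=a;c[:,400:]=b;cv2.imwrite('pics/m7.png',c)
E
```

```text
time: 22.25
eef_pos: [0.6814, -0.0158, 0.0511]
ft_force: [-21.1, -2.3, 10.9]
time: 22.88
eef_pos: [0.6814, -0.0158, 0.0512]
ft_force: [-19.7, -1.5, 10.7]
time: 23.5
eef_pos: [0.6814, -0.0158, 0.0512]
ft_force: [-21.0, -2.3, 12.2]
time: 24.12
eef_pos: [0.6814, -0.0158, 0.0512]
ft_force: [-20.4, -2.3, 11.3]
time: 24.75
eef_pos: [0.6814, -0.0158, 0.0512]
ft_force: [-20.8, -1.6, 11.9]
time: 25.38
eef_pos: [0.6814, -0.0158, 0.0512]
ft_force: [-20.0, -2.4, 11.7]
time: 26.0
eef_pos: [0.6814, -0.0158, 0.0511]
ft_force: [-19.8, -2.2, 11.5]
```

View pics/m7.png

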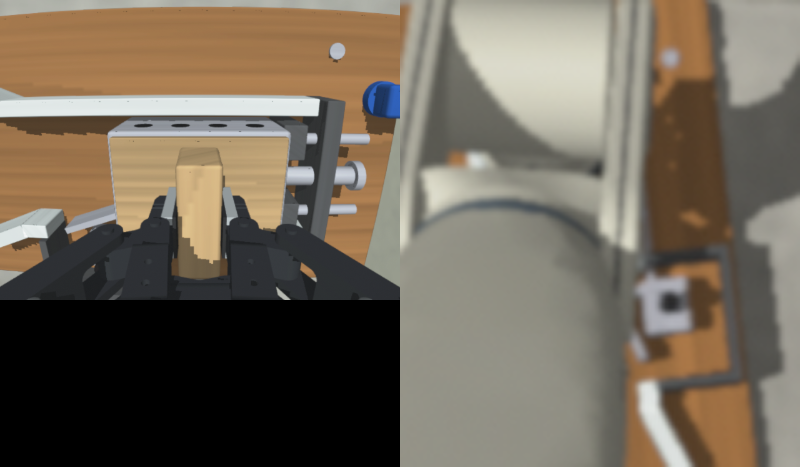

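The box sits against the pads with the ejector pressed in, and the bolt nose (110,212) is out behind its tail. It has been held about 5 s at about 20 N. Easing off now, then releasing and lifting.

```bash
python3 -m crank '[[[-1,-0.12,-0.1],[0,0,0],10],[[-1,-0.12,0],[0,0,0],10],[[-1,-0.12,0],[0,0,0],10],[[-1,-0.12,0],[0,0,0],10],[[0,0,0],[0,0,0],10]]'; python3 -m crank '[[[0,0,0],[0,0,0],30],[[0,0,0],[0,0,0],40],[[0,0,0],[0,0,0],50],[[0,0,0],[0,0,0],60],[[0,0,0],[0,0,0],60]]'
```

```text
time: 26.72
eef_pos: [0.6812, -0.0157, 0.0509]
tcp_rot: [3.142, 0.004, 0.117]
ft_force: [-6.9, 0.6, -0.9]
gripper_width: 0.0213
time: 27.35
eef_pos: [0.6833, -0.0154, 0.0516]
tcp_rot: [3.141, -0.001, 0.117]
ft_force: [0.5, -0.4, 0.2]
gripper_width: 0.0598
```

```bash
python3 -m crank '[[[0,0,10],[0,0,0],60],[[0,0,20],[0,0,0],60],[[0,0,30],[0,0,0],60],[[0,0,40],[0,0,0],60],[[0,0,40],[0,0,0],60]]';python3 -m crank '[[[-40,0,20],[0,0,0],60],[[-40,0,0],[0,0,0],60],[[-40,0,0],[0,0,0],60],[[-30,0,0],[0,0,0],60],[[0,0,0],[0,0,0],60]]'
python3 - <<'E'
from h import *
im,d,cm=snap("wrist","w8"); t=snap("top","top8")[0]
a=cv2.resize(im[:,:,::-1],(400,300)); b=cv2.resize(t[90:240,245:365,::-1],(400,500),interpolation=cv2.INTER_CUBIC)
c=np.zeros((500,800,3),np.uint8);c[:300,:400]=a;c[:,400:]=b;cv2.imwrite('pics/m8.png',c)
E
```

```text
time: 27.98
eef_pos: [0.6833, -0.0154, 0.1944]
tcp_rot: [3.141, -0.002, 0.117]
ft_force: [0.4, 1.1, -0.8]
gripper_width: 0.0603
time: 28.6
eef_pos: [0.5316, -0.0154, 0.2131]
tcp_rot: [3.141, -0.001, 0.117]
ft_force: [0.5, -0.8, 0.5]
gripper_width: 0.0598
```

View pics/m8.png

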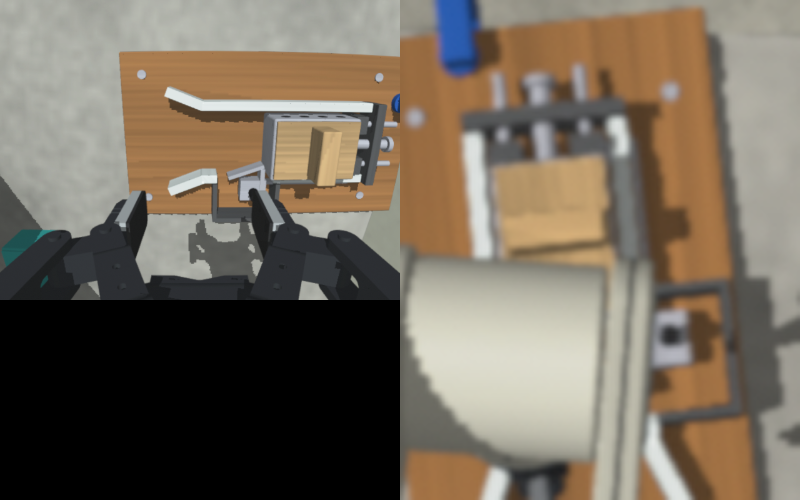

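Run:
```python
from h import *
im,d,cm=snap("wrist","w9"); c,M=cm; print(ctrl.observe()['time'])
vv,uu=np.mgrid[0:480,0:640]
K=np.array([[c["fx"],0,c["cx"]],[0,c["fy"],c["cy"]],[0,0,1]])
p=cv2.undistortPoints(np.stack([uu,vv],-1).reshape(-1,1,2).astype(float),K,np.array([c["k1"],0,0,0.]))[:,0]
P=(np.c_[p,np.ones(len(p))]*d.reshape(-1,1))@M.T+c['eye']
th=.117; X=P[:,:2]@[np.cos(th),np.sin(th)]-.7199; Y=P[:,:2]@[-np.sin(th),np.cos(th)]+.095; Z=P[:,2]
for n,z,t in (('lid',.080,.004),('handle',.114,.003)):
    m=(d.ravel()>0)&(abs(Z-z)<t)&(abs(Y)<.05)&(X>-.13)&(X<.03)
    r=cv2.minAreaRect((np.c_[X,Y][m]*1000).astype(np.float32)); A=np.c_[X,Y,np.ones(len(X))][m]
    print(n,r,'plane slopes',np.linalg.lstsq(A,Z[m],rcond=None)[0].round(4))
cv2.imwrite('pics/b9.png',cv2.resize(im[220:350,330:640,::-1],None,fx=2.5,fy=2.5,interpolation=cv2.INTER_CUBIC))
```

```text
28.75
lid ((-49.35075378417969, -0.20502090454101562), (77.94637298583984, 107.88898468017578), 89.5979995727539) plane slopes [ 0.0022 -0.0043  0.0798]
handle ((-48.043216705322266, -1.1069049835205078), (23.05893325805664, 63.813201904296875), 0.3651426434516907) plane slopes [ 0.0192 -0.0021  0.1145]
```

View pics/b9.png

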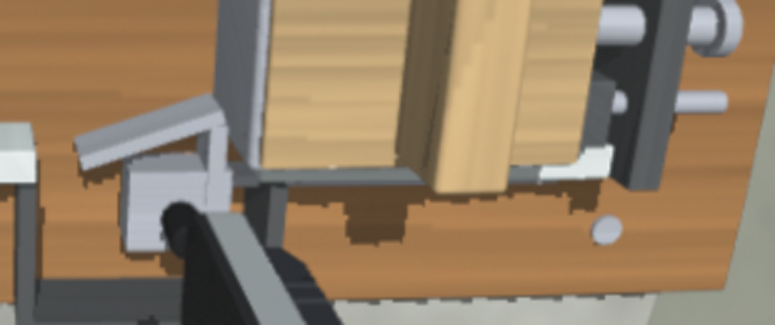

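```bash
python3 -c "
from plant import close_job
print(close_job())"
```

```text
the job is handed in; nothing more can be done
None
```

The cutlery box is parked in the spring catch with the side bolt out behind it. I handed the job in at about 29 s of the 59 s allowed; the hand-in reports no verdict.

**What I did:** I gripped the box by its handle, set it on the board at the mouth and slid it slowly past the bolt. I felt the end stop at about s = 10 mm and held it there for about 5 s at roughly 20 N. Then I eased off, let go and lifted clear.

**Last checks:**
- **Position:** the box centre is about 48–49 mm before the stop origin (37 to 60.5 mm allowed). It is in line with the rails to within about 0.01 rad.
- **Flatness:** the lid lies level at its expected height.
- **Bolt:** the close-up shows its flat face fully out behind the box's tail. I could only see this, not measure it.
- **Robot:** the gripper was about 15 cm away from the box with no force on it.

**What went wrong or disagreed:**
- **First grasp missed:** it closed on air above the handle. The real fingertips sit about 39 mm short of the reported tool point, and I corrected for that from the depth image.
- **Brief downward load:** early in the slide the downward force on the board rose to about 30 N, and I eased it off.
- **Not re-measured:** I did not check the bowl and teaspoon positions at the end. Nothing went near them.

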